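# Load two cartridges into the feeder's tube magazine

## Robot

A 6-joint arm with a two-finger parallel gripper is mounted at the origin on the work surface. World frame = base frame: x ahead of the robot, y to its left, z up, the work surface at z = 0. Lengths are in m, angles in rad, forces in N, time in s.
With the tool pointing down it reaches from about 0.25 to 0.775 m from the base axis. Payload 4 kg.
Tool frame: the origin (TCP) lies at the very end of the fingers, on their centre line; the grasp point (between the pads) lies 19 mm behind it (robot.grip_point_offset is the distance from the TCP to the grasp point, in m); z points along the fingers, x is the direction in which the jaws open and shut, and the axes are right-handed (so a half turn about z gives the same grasp; the last joint's range is limited). The gripper opens to 94 mm and grips with 3 to 60 N. Pads are 16 mm wide; open, the fingers measure 119 mm over their backs; the gripper's body (75 mm by 177 mm) begins 78 mm behind the grasp point.
Start: joints at [1.118, 0.087, 1.371, -0, 1.684, -0.103], TCP at [0.189, 0.517, 0.206] pointing down, gripper open.
Joint ranges: [-3.1, 3.1], [-0.76, 2.03], [0.27, 2.55], [-1.08, 4.22], [0.17, 2.65], [-2.57, 2.57]. Speed limits (rad/s): [2.79, 2.79, 3.14, 3.14, 3.14, 3.14].

## Interface

Orientations are given as [roll, pitch, yaw] about the fixed x, y, z axes, in that order (R = Rz(yaw) Ry(pitch) Rx(roll)).
In Python, from bench import robot gives the robot as it stands.
- The arm moves only by the shell command python3 -m inch 'ROWS'. ROWS is text: rows parted by semicolons, each of 5 numbers parted by spaces: the shift along the tool's x, y, z in cm, then the turn about the tool's z in rad, then the closure, from 0 (fully open) to 1 (shut). In form: tx ty tz spin claw; .... A call has 1 to 20 rows; each row is the pose to reach, as a shift and turn from the pose measured when the call began, along the tool's axes at that moment; what a row does not reach only later rows make up. A row lasts 1/12 s, in which the tool goes at most 41.7 mm and 7.16 degrees, less where a joint would pass 70% of its speed; a pose out of reach is approached as far as the arm can. A call with a gripper value outside its range is refused whole. The fingers move at their own pace and stop on an object; the grip force is fixed at half the most. Time passes only in rows, so rows that repeat a pose let the fingers close. It gives the time, the measured TCP pose, the force and the opening at its end, in the units of the state.
- robot.get_obs(): the state, without advancing time (a new reading comes with each control period).
- robot.snapshot(name): name is "scene" or "top"; returns (picture, depth): 480x640x3 uint8, blue, green, red; 480x640 float32, m along the optical axis (not along the pixel's ray), 0 where there is no reading.
- robot.camera_info(name): a dict with "K" (3x3 intrinsics, pixels), "extrinsics" (4x4, takes a point from world to camera coordinates). Camera axes: x right, y down, z forward; pixel columns grow to the right and rows downward; lengths in m; the calibration is good to about 2 mm. A picture is of the moment at which its call begins. camera_info takes no time and is no camera call.
- robot.close_job(): hands the job in, once; it reports no verdict.
The state is a dict: "time": time; "joint_positions": joint angles; "qvel": joint speeds; "joint_torque": joint torques, N m; "tool_pos": TCP position; "ee_rot": TCP orientation; "wrist_force": force on the tool from outside, world axes, zero at the start; "wrist_torque": the same for the moment, N m; "width": finger opening in m.
Only numpy, scipy, OpenCV 4.12 (cv2) and the standard library are available. Lean on these libraries where they do the work, as an engineer would, in place of code of your own. Each camera call takes 0.05 s, during which the arm holds its last target.

## Task

Load the two short, slim metal cartridges end to end into the upright clear tube of the cartridge feeder, so that one stands on the floor of the tube and the other stands upright on top of it, both fully inside and let go. The taller cartridge and the fat one do not belong in this feeder.

Things in the scene. Friction and masses are not known exactly. Their poses are not given: they have to be found in the camera images.
- cartridge_a: Short slim plain steel-grey metal cylinder, 36 mm diameter, 50 mm tall, 0.11 kg, two thin dark grooves around it, standing on the bench. Origin at its centre, 25 mm above its underside; z along its axis; both ends alike. A taller one (same diameter, 78 mm tall) and a fat one (58 mm diameter, 50 mm tall), not to be loaded, stand at least 100 mm away centre to centre.
- cartridge_b: The second short slim cartridge, identical to cartridge_a. Either may go in first.
- feeder: White cartridge feeder, fixed: base 30 mm high with an upright clear tube, and a drive housing 88 mm high, 63 to 133 mm from the tube's axis along +x. Origin on the bench on the tube's axis, z up. Bore 50 mm, floor 30 mm above the bench; a cartridge let go in the mouth slides down freely. Loaded cartridge centres are 55 and 105 mm above the bench.
- feeder_mouth (a point): Centre of the tube's open mouth at the rim of its grey funnel collar, 160 mm above the bench. The rim is 72 mm in diameter outside, 64 mm inside, narrowing to the 50 mm bore 18 mm below. It is the feeder's highest part.
Things that resemble listed ones, but are neither listed nor needed, are in the scene too. What is shaped like the cartridge_b but blue, pink or red is not meant.

How it is judged:
By the outcome, as a careful person would: the job done as asked, in the order asked, and still so for the second after the job is handed in, with the robot touching nothing.
It also fails if it takes over 64 s, if anything falls off the work surface, if the arm or the gripper's body presses on something with over 40 N, if the wrist force passes 120 N, or if a joint passes its speed limit or range.

## Working session

There is one attempt and no reset: what is moved stays moved. The work goes in short steps, Python scripts to look and compute and a shell command to move; the robot and the scene stay as the last step left them, time stands still between calls to the robot, and variables do not carry over. Pictures are saved under pics/ and viewed, and the job is handed in when it is done.

```bash
mkdir -p pics; ls; python3 - <<'E'
from bench import robot
import cv2,numpy as np
for n in("scene","top"):
    im,d=robot.snapshot(n); cv2.imwrite(f"pics/{n}0.png",im); np.save(f"pics/{n}0.npy",d)
    c=robot.camera_info(n); print(n,np.round(c["K"],1).tolist(),np.round(c["extrinsics"],3).tolist())
o=robot.get_obs(); print({k:np.round(v,3).tolist() for k,v in o.items()})
E
```

```text
pics
scene [[461.5, 0.0, 319.1], [0.0, 461.5, 241.3], [0.0, 0.0, 1.0]] [[0.737, 0.675, 0.019, -0.365], [0.506, -0.534, -0.677, -0.195], [-0.448, 0.509, -0.735, 1.144], [0.0, 0.0, 0.0, 1.0]]
top [[491.5, 0.0, 320.1], [0.0, 491.5, 237.4], [0.0, 0.0, 1.0]] [[0.01, -1.0, 0.026, -0.039], [-0.986, -0.014, -0.167, 0.517], [0.168, -0.024, -0.986, 0.935], [0.0, 0.0, 0.0, 1.0]]
{'time': 0.1, 'joint_positions': [1.118, 0.088, 1.372, -0.0, 1.684, -0.103], 'qvel': [0.0, -0.0, -0.004, 0.001, 0.001, 0.0], 'joint_torque': [0.002, -34.125, -30.33, 0.072, 0.03, -0.0], 'tool_pos': [0.188, 0.516, 0.204], 'ee_rot': [-3.141, 0.002, 1.221], 'wrist_force': [0.092, -0.726, 0.481], 'wrist_torque': [0.008, -0.003, -0.001], 'width': 0.094}
```

View pics/scene0.png

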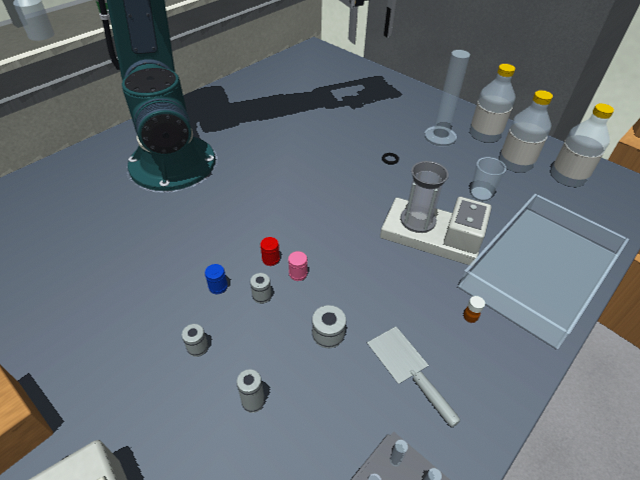

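View pics/top0.png

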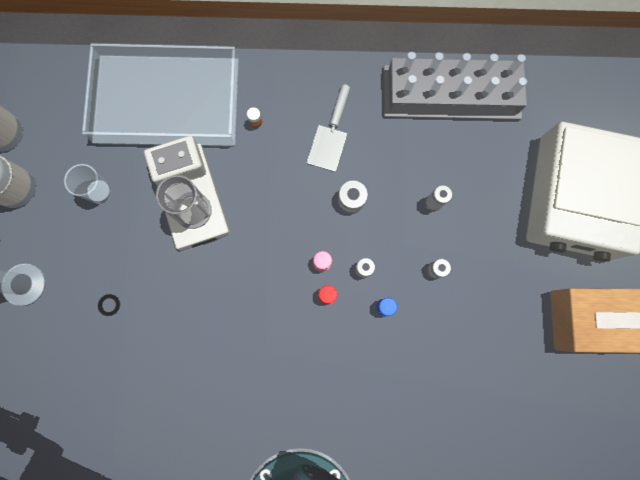

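Scene picture: the short slim grey cylinders are at (261,287) and (195,339). The taller one is at (251,390) and the fat one at (329,326). Blue is at (216,278), red at (270,250) and pink at (297,265). The feeder mouth is near (429,172).
Top picture: the short slim ones are at (366,268) and (440,269), the taller at (439,198), the fat at (352,197), pink at (322,261), red at (327,295), blue at (387,308), and the funnel rim near (180,196).
I choose the two plain grey short slim ones. Next I measure them and make a close crop.

```bash
cat > h.py <<'E'
from bench import robot
import cv2,numpy as np
def ray(n,u,v):
    c=robot.camera_info(n);K=np.array(c["K"]);E=np.array(c["extrinsics"]);R=E[:3,:3];t=E[:3,3]
    return -R.T@t, R.T@np.linalg.solve(K,[u,v,1.])
def onz(n,u,v,z):
    o,d=ray(n,u,v); return (o+d*(z-o[2])/d[2])[:2]
def two(a,b):
    o1,d1=ray("scene",*a);o2,d2=ray("top",*b)
    s=np.linalg.lstsq(np.c_[d1,-d2],o2-o1,rcond=None)[0]
    p,q=o1+s[0]*d1,o2+s[1]*d2
    return (p+q)/2,np.linalg.norm(p-q)
def dpt(n,u,v,d):
    o,r=ray(n,u,v); return o+r*d
def blobs(im,lo,hi,amin=60,amax=3000,roi=None):
    hsv=cv2.cvtColor(im,cv2.COLOR_BGR2HSV);m=cv2.inRange(hsv,lo,hi)
    out=[]
    for c in cv2.findContours(m,cv2.RETR_EXTERNAL,cv2.CHAIN_APPROX_NONE)[0]:
        a=cv2.contourArea(c)
        if amin<a<amax and len(c)>5:
            e=cv2.fitEllipse(c); out.append((tuple(np.round(e[0],1)),tuple(np.round(e[1],1)),a))
    return out
E
python3 - <<'E'
from h import *
s=cv2.imread("pics/scene0.png");t=cv2.imread("pics/top0.png")
d=np.load("pics/top0.npy")
for n,im,roi in(("scene",s,(170,240,190,180)),("top",t,(300,170,170,160))):
    x,y,w,h=roi
    for th in(150,170,190):
      print(n,th)
      for b in blobs(im,(0,0,th),(180,60,255)):
        if x<b[0][0]<x+w and y<b[0][1]<y+h: print(b, onz(n,*b[0],0.05).round(4))
a=cv2.resize(s[240:420,170:360],None,fx=3,fy=3)
b=cv2.resize(t[175:325,300:465],None,fx=3,fy=3)
c=cv2.resize(t[125:255,130:240],None,fx=4,fy=4)
cv2.imwrite("pics/crop_s.png",a);cv2.imwrite("pics/crop_t.png",b);cv2.imwrite("pics/crop_f.png",c)
cv2.imwrite("pics/crop_fs.png",cv2.resize(s[145:270,370:500],None,fx=4,fy=4))
for u,v in((366,264),(440,264)): print(dpt("top",u,v,d[v,u]))
E
```

```text
scene 150
((np.float64(248.1), np.float64(379.7)), (np.float64(21.3), np.float64(23.5)), 390.0) [ 0.5905 -0.2663]
((np.float64(191.9), np.float64(332.4)), (np.float64(17.1), np.float64(21.2)), 283.0) [ 0.4602 -0.274 ]
((np.float64(328.7), np.float64(318.8)), (np.float64(27.8), np.float64(32.9)), 715.0) [ 0.6075 -0.0994]
((np.float64(259.4), np.float64(279.9)), (np.float64(14.3), np.float64(19.2)), 214.0) [ 0.4602 -0.1235]
scene 170
((np.float64(248.2), np.float64(380.0)), (np.float64(20.3), np.float64(22.5)), 357.0) [ 0.591  -0.2665]
((np.float64(191.9), np.float64(332.6)), (np.float64(16.3), np.float64(20.6)), 261.5) [ 0.4606 -0.2742]
((np.float64(328.7), np.float64(319.1)), (np.float64(27.2), np.float64(31.9)), 680.5) [ 0.6079 -0.0999]
((np.float64(259.4), np.float64(280.0)), (np.float64(14.1), np.float64(17.5)), 191.5) [ 0.4604 -0.1237]
scene 190
((np.float64(248.2), np.float64(380.1)), (np.float64(18.3), np.float64(20.3)), 182.0) [ 0.5911 -0.2666]
((np.float64(192.0), np.float64(332.7)), (np.float64(14.7), np.float64(17.8)), 94.0) [ 0.4608 -0.2742]
((np.float64(328.6), np.float64
[... 1135 characters left out ...]
oat64(353.0), np.float64(193.6)), (np.float64(26.8), np.float64(27.8)), 583.0) [ 0.6066 -0.0983]
top 190
((np.float64(441.6), np.float64(267.2)), (np.float64(16.1), np.float64(17.1)), 214.5) [ 0.4599 -0.2733]
((np.float64(365.7), np.float64(266.6)), (np.float64(16.5), np.float64(16.9)), 216.0) [ 0.4592 -0.1231]
((np.float64(322.6), np.float64(259.7)), (np.float64(15.0), np.float64(15.1)), 175.0) [ 0.4718 -0.0383]
((np.float64(443.0), np.float64(193.6)), (np.float64(15.8), np.float64(16.6)), 205.0) [ 0.6096 -0.2809]
((np.float64(353.1), np.float64(193.8)), (np.float64(26.2), np.float64(27.2)), 559.5) [ 0.6061 -0.0985]
[ 0.46434835 -0.12372754  0.05018163]
[ 0.46633703 -0.2704872   0.04920854]
```

View pics/crop_s.png

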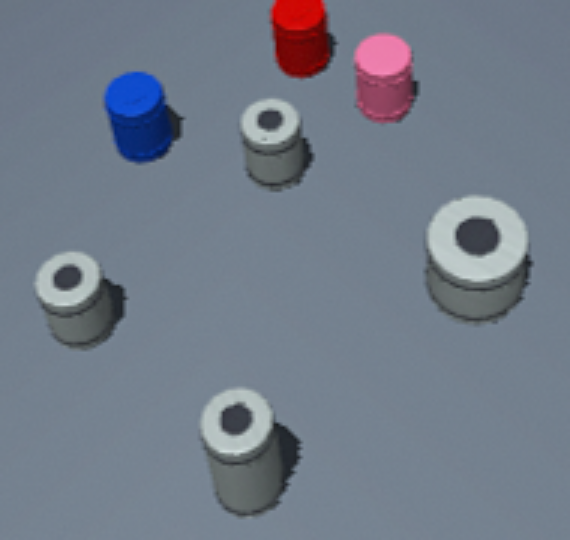

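View pics/crop_f.png

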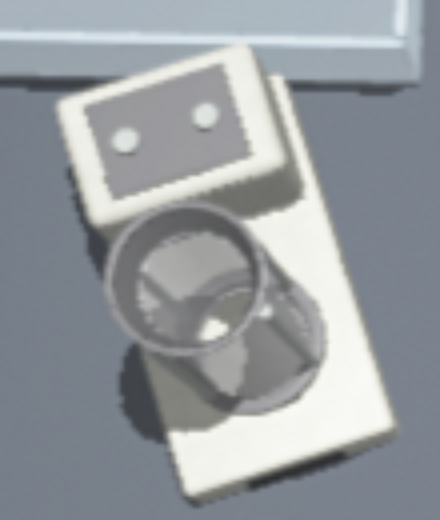

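View pics/crop_fs.png

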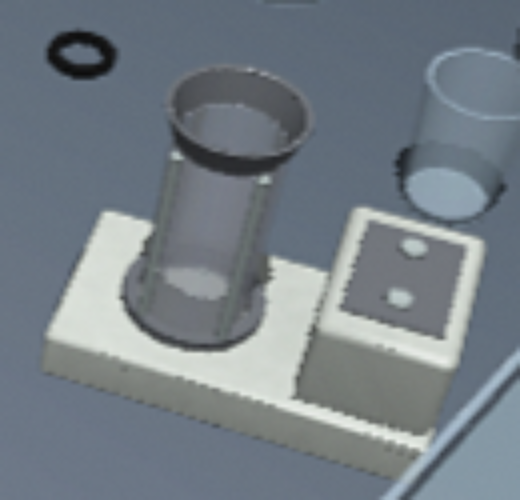

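The crops confirm the choice: the two grey 50 mm cylinders have equal slim ends, and the taller, fat and coloured ones are clearly different. In the crops the rim spans x 104–266, y 200–356 (top) and about x 167–313, y 66–160 (scene). The mouth comes next.

```bash
python3 - <<'E'
from h import *
d=np.load("pics/top0.npy")
tc=(130+185/4-.4,125+278/4-.4); sc=(370+240/4-.4,145+113/4-.4)
print(tc,sc,onz("top",*tc,.16),onz("scene",*sc,.16),two(sc,tc))
# rim extents on z=.16
for a,b in(((104,278),(266,278)),((185,200),(185,356))):
    p=[onz("top",130+x/4-.4,125+y/4-.4,.16) for x,y in(a,b)]; print(p,np.linalg.norm(p[0]-p[1]))
# housing top centre
for u,v in((124,140),(206,115)):
    print("screw",onz("top",130+u/4-.4,125+v/4-.4,.088))
# rim by depth: points with z within 5mm of .16
vv,uu=np.mgrid[140:250,130:240]; P=np.array([dpt("top",u,v,d[v,u]) for u,v in zip(uu.ravel(),vv.ravel())])
m=(P[:,2]>.150)&(P[:,2]<.17); q=P[m]; print(m.sum(),q.min(0),q.max(0))
if m.sum()>5:
    c,r=cv2.minEnclosingCircle(q[:,:2].astype(np.float32)); print(c,r)
E
```

```text
(175.85, 194.1) (429.6, 172.85) [0.57132087 0.22524042] [0.57465479 0.22208763] (array([0.5724571 , 0.2264345 , 0.15617643]), np.float64(0.0003859450186940257))
[array([0.57072963, 0.26067129]), array([0.57191343, 0.1897305 ])] 0.07095066310642872
[array([0.60697779, 0.22732978]), array([0.53614482, 0.22317924])] 0.07095447216096207
screw [0.65808749 0.27845384]
screw [0.67147021 0.23977227]Traceback (most recent call last):
  File "<stdin>", line 12, in <module>
  File "h.py", line 14, in dpt
    o,r=ray(n,u,v); return o+r*d
        ~~~^^^^^^^
  File "h.py", line 4, in ray
    c=robot.camera_info(n);K=np.array(c["K"]);E=np.array(c["extrinsics"]);R=E[:3,:3];t=E[:3,3]
ValueError: time passes only in moves, steps and waits
```

```bash
cat > to.py <<'E'
import sys
from bench import robot
import numpy as np
from scipy.spatial.transform import Rotation as Ro
o=robot.get_obs();p=np.array(o["tool_pos"]);R=Ro.from_euler("xyz",o["ee_rot"]).as_matrix()
t=np.array([float(x) for x in sys.argv[1:4]])
print("t",round(o["time"],2),"tcp",p.round(4),"rpy",np.round(o["ee_rot"],3),"w",round(float(o["width"]),4),"F",np.round(o["wrist_force"],1))
print("shift cm",(R.T@(t-p)*100).round(2))
E
python3 to.py 0.46 -0.123 0.12
```

```text
t 0.1 tcp [0.1883 0.5163 0.2044] rpy [-3.141e+00  2.000e-03  1.221e+00] w 0.0937 F [ 0.1 -0.7  0.5]
shift cm [-50.73  47.44   8.53]
```

```bash
python3 -m inch '-2.5 2.4 0.4 0 0.3;-5.1 4.7 0.9 0 0.3;-7.6 7.1 1.3 0 0.3;-10.2 9.5 1.7 0 0.3;-12.7 11.9 2.1 0 0.3;-15.2 14.2 2.6 0 0.3;-17.8 16.6 3 0 0.3;-20.3 19 3.4 0 0.3;-22.8 21.3 3.8 0 0.3;-25.4 23.7 4.3 0 0.3;-27.9 26.1 4.7 0 0.3;-30.4 28.5 5.1 0 0.3;-33 30.8 5.5 0 0.3;-35.5 33.2 6 0 0.3;-38 35.6 6.4 0 0.3;-40.6 38 6.8 0 0.3;-43.1 40.3 7.2 0 0.3;-45.7 42.7 7.7 0 0.3;-48.2 45.1 8.1 0 0.3;-50.7 47.4 8.5 0 0.3'; python3 to.py 0.46 -0.123 0.027
```

```text
time: 1.77
tool_pos: [0.4598, -0.1244, 0.1196]
ee_rot: [-3.141, 0.002, 1.22]
wrist_force: [0.2, 0.9, 0.7]
width: 0.0658
t 1.77 tcp [ 0.4598 -0.1244  0.1196] rpy [-3.141e+00  2.000e-03  1.220e+00] w 0.0658 F [0.2 0.9 0.7]
shift cm [ 0.15 -0.02  9.26]
```

```bash
python3 -m inch '0.1 0 2 0 0.3;0.1 0 4 0 0.3;0.1 0 6 0 0.3;0.1 0 8 0 0.3;0.1 0 9.2 0 0.3;0.1 0 9.2 0 0.3;0.1 0 9.2 0 1;0.1 0 9.2 0 1;0.1 0 9.2 0 1;0.1 0 9.2 0 1;0.1 0 9.2 0 1;0.1 0 9.2 0 1;0.1 0 9.2 0 1;0.1 0 9.2 0 1;0.1 0 9.2 0 1'; python3 to.py 0.46 -0.123 0.227
```

```text
time: 3.02
tool_pos: [0.4607, -0.1238, 0.0286]
ee_rot: [3.141, 0.002, 1.22]
wrist_force: [-1.0, -0.5, 5.7]
width: 0.0353
t 3.02 tcp [ 0.4607 -0.1238  0.0286] rpy [3.141e+00 2.000e-03 1.220e+00] w 0.0353 F [-1.  -0.5  5.7]
shift cm [  0.02  -0.08 -19.84]
```

Gripped (width 35 mm). I lift to z≈0.235, so the underside sits about 0.205, then look.

```bash
python3 -m inch '0 0 -2 0 1;0 0 -4.5 0 1;0 0 -7.5 0 1;0 0 -10.5 0 1;0 0 -13.5 0 1;0 0 -16.5 0 1;0 0 -19 0 1;0 0 -20.6 0 1;0 0 -20.6 0 1;0 0 -20.6 0 1'; python3 to.py 0.572 0.2245 0.235
python3 - <<'E'
from h import *
im,d=robot.snapshot("scene"); cv2.imwrite("pics/lift1.png",im)
E
```

```text
time: 3.85
tool_pos: [0.4607, -0.1234, 0.2343]
ee_rot: [3.141, 0.002, 1.22]
wrist_force: [-0.4, -0.8, -1.7]
width: 0.0351
t 3.85 tcp [ 0.4607 -0.1234  0.2343] rpy [3.141e+00 2.000e-03 1.220e+00] w 0.0351 F [-0.4 -0.8 -1.7]
shift cm [36.5  -1.49 -0.14]
```

View pics/lift1.png

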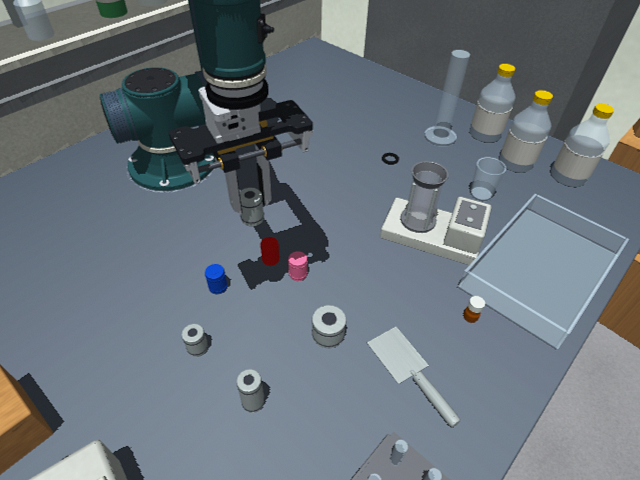

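The cartridge is held upright at (252,206) and nothing else has moved. Next I carry it to above the mouth.

```bash
python3 -m inch '1.5 -0.1 -0.1 0 1;4.5 -0.2 -0.1 0 1;7.5 -0.3 -0.1 0 1;10.5 -0.4 -0.1 0 1;13.5 -0.5 -0.1 0 1;16.5 -0.7 -0.1 0 1;19.5 -0.8 -0.1 0 1;22.5 -0.9 -0.1 0 1;25.5 -1 -0.1 0 1;28.5 -1.2 -0.1 0 1;31.5 -1.3 -0.1 0 1;34 -1.4 -0.1 0 1;36 -1.5 -0.1 0 1;36.5 -1.5 -0.1 0 1;36.5 -1.5 -0.1 0 1;36.5 -1.5 -0.1 0 1'; python3 to.py 0.572 0.2245 0.166
python3 - <<'E'
from h import *
a,d=robot.snapshot("scene");b,d=robot.snapshot("top")
cv2.imwrite("pics/over1.png",np.hstack([cv2.resize(a[90:270,340:520],(400,400)),cv2.resize(b[120:260,110:250],(400,400))]))
E
```

```text
time: 5.23
tool_pos: [0.5706, 0.224, 0.2312]
ee_rot: [-3.137, 0.005, 1.22]
wrist_force: [-0.3, 0.3, -0.4]
width: 0.0356
t 5.23 tcp [0.5706 0.224  0.2312] rpy [-3.137  0.005  1.22 ] w 0.0356 F [-0.3  0.3 -0.4]
shift cm [0.13 0.15 6.52]
```

View pics/over1.png

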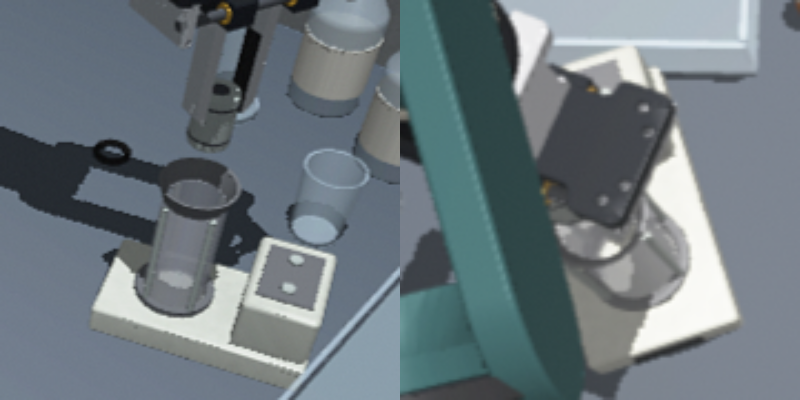

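The cartridge bottom at (212,145) in the crop lies on the tube's axis, extended up from the mouth at (202,180). I lower it into the funnel.

```bash
python3 -m inch '0.1 0.1 1 0 1;0.1 0.1 2 0 1;0.1 0.1 3 0 1;0.1 0.1 4 0 1;0.1 0.1 5 0 1;0.1 0.1 6 0 1;0.1 0.1 6.5 0 1;0.1 0.1 6.5 0 1;0.1 0.1 6.5 0 1'; python3 to.py 0.572 0.2245 0.166
python3 - <<'E'
from h import *
a,d=robot.snapshot("scene")
cv2.imwrite("pics/in1.png",cv2.resize(a[90:270,340:520],(600,600)))
E
```

```text
time: 6.08
tool_pos: [0.5718, 0.224, 0.1672]
ee_rot: [-3.138, 0.003, 1.219]
wrist_force: [0.2, -0.0, -0.5]
width: 0.0354
t 6.08 tcp [0.5718 0.224  0.1672] rpy [-3.138e+00  3.000e-03  1.219e+00] w 0.0354 F [ 0.2 -0.  -0.5]
shift cm [ 0.06 -0.    0.12]
```

View pics/in1.png

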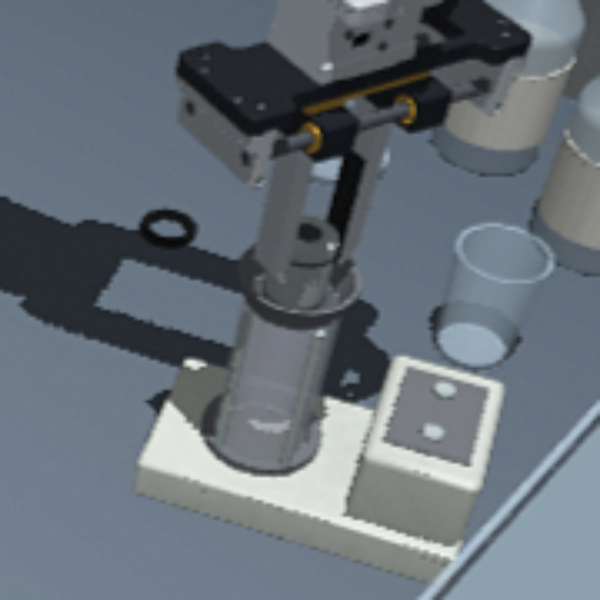

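The cartridge is inside the funnel at (308,280), centred, with no contact force. I go 4 mm lower and release.

```bash
python3 -m inch '0 0 0.4 0 1;0 0 0.4 0 1;0 0 0.4 0 0.3;0 0 0.4 0 0.3;0 0 0.4 0 0.3;0 0 0.4 0 0.3;0 0 0.4 0 0.3;0 0 0.4 0 0.3;0 0 -1.5 0 0.3;0 0 -4 0 0.3;0 0 -6.5 0 0.3;0 0 -7 0 0.3'; python3 to.py 0.46 -0.2737 0.235
python3 - <<'E'
from h import *
a,d=robot.snapshot("scene")
cv2.imwrite("pics/drop1.png",cv2.resize(a[90:270,340:520],(600,600)))
E
```

```text
time: 7.13
tool_pos: [0.5741, 0.2247, 0.2433]
ee_rot: [3.137, -0.002, 1.219]
wrist_force: [-0.2, 0.0, 0.9]
width: 0.066
t 7.13 tcp [0.5741 0.2247 0.2433] rpy [ 3.137e+00 -2.000e-03  1.219e+00] w 0.066 F [-0.2  0.   0.9]
shift cm [-50.72   6.45   0.75]
```

View pics/drop1.png

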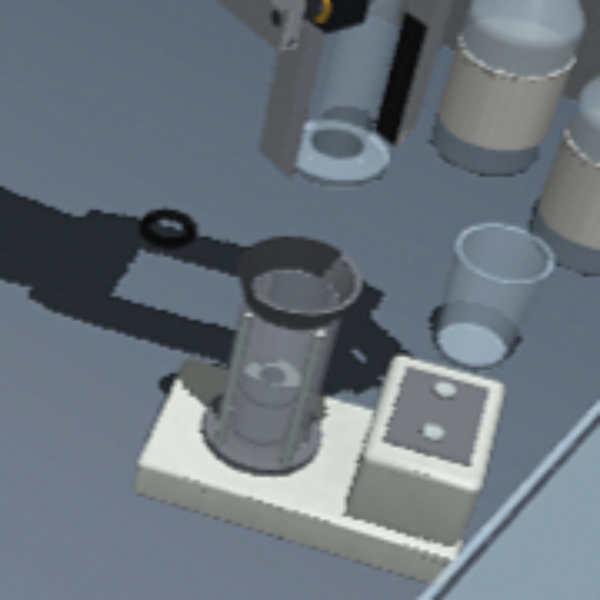

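The first cartridge stands on the floor of the tube, with its top ring at (272,375). Next is cartridge B.

```bash
python3 -m inch '-2 0.3 0.1 0 0.3;-5.5 0.7 0.2 0 0.3;-9 1.2 0.3 0 0.3;-12.5 1.6 0.4 0 0.3;-16 2 0.5 0 0.3;-19.5 2.5 0.6 0 0.3;-23 2.9 0.7 0 0.3;-26.5 3.4 1 0 0.3;-30 3.8 2 0 0.3;-33.5 4.3 3 0 0.3;-37 4.7 4 0 0.3;-40.5 5.2 5 0 0.3;-44 5.6 6.5 0 0.3;-47.5 6 8 0 0.3;-50 6.4 9.5 0 0.3;-50.7 6.5 11 0 0.3;-50.7 6.5 12 0 0.3;-50.7 6.5 12 0 0.3'; python3 to.py 0.46 -0.2737 0.0285
python3 - <<'E'
from h import *
a,d=robot.snapshot("scene")
cv2.imwrite("pics/preB.png",a[180:420,80:400])
E
```

```text
time: 8.68
tool_pos: [0.4587, -0.2722, 0.1172]
ee_rot: [-3.138, -0.005, 1.218]
wrist_force: [0.3, 0.8, -0.1]
width: 0.066
t 8.68 tcp [ 0.4587 -0.2722  0.1172] rpy [-3.138 -0.005  1.218] w 0.066 F [ 0.3  0.8 -0.1]
shift cm [-0.14  0.2   8.87]
```

View pics/preB.png

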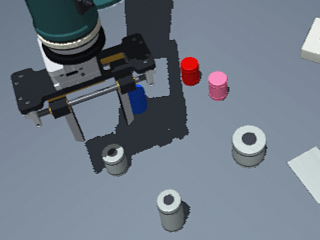

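Cartridge B stands undisturbed at crop (114,158), with the open jaws above it and clear of the taller one. I descend and grip.

```bash
python3 -m inch '-0.1 0.2 2 0 0.3;-0.1 0.2 4 0 0.3;-0.1 0.2 6 0 0.3;-0.1 0.2 8 0 0.3;-0.1 0.2 8.9 0 0.3;-0.1 0.2 8.9 0 0.3;-0.1 0.2 8.9 0 0.3;-0.1 0.2 8.9 0 1;-0.1 0.2 8.9 0 1;-0.1 0.2 8.9 0 1;-0.1 0.2 8.9 0 1;-0.1 0.2 8.9 0 1;-0.1 0.2 8.9 0 1;-0.1 0.2 8.9 0 1;-0.1 0.2 8.9 0 1;-0.1 0.2 8.9 0 1'; python3 to.py 0.46 -0.2737 0.235
```

```text
time: 10.07
tool_pos: [0.4617, -0.2739, 0.0308]
ee_rot: [3.141, -0.004, 1.219]
wrist_force: [-0.1, -1.1, 3.7]
width: 0.0353
t 10.07 tcp [ 0.4617 -0.2739  0.0308] rpy [ 3.141 -0.004  1.219] w 0.0353 F [-0.1 -1.1  3.7]
shift cm [  0.03  -0.15 -20.42]
```

```bash
python3 -m inch '0 0 -2 0 1;0 0 -4.5 0 1;0 0 -7.5 0 1;0 0 -10.5 0 1;0 0 -13.5 0 1;0 0 -16.5 0 1;0 0 -19 0 1;0 0 -20.8 0 1;0 0 -20.8 0 1;0 0 -20.8 0 1'; python3 to.py 0.572 0.2245 0.24
```

```text
time: 10.9
tool_pos: [0.4615, -0.2746, 0.2388]
ee_rot: [3.14, -0.003, 1.219]
wrist_force: [0.5, -1.0, -1.4]
width: 0.0352
t 10.9 tcp [ 0.4615 -0.2746  0.2388] rpy [ 3.140e+00 -3.000e-03  1.219e+00] w 0.0352 F [ 0.5 -1.  -1.4]
shift cm [ 5.066e+01 -6.820e+00  4.000e-02]
```

```bash
python3 -m inch '1.5 -0.2 0 0 1;4.5 -0.6 0 0 1;8 -1.1 0 0 1;11.5 -1.5 0 0 1;15 -2 0 0 1;18.5 -2.5 0 0 1;22 -3 0 0 1;25.5 -3.4 0 0 1;29 -3.9 0 0 1;32.5 -4.4 0 0 1;36 -4.8 0 0 1;39.5 -5.3 0 0 1;43 -5.8 0 0 1;46.5 -6.3 0 0 1;49 -6.6 0 0 1;50.7 -6.8 0 0 1;50.7 -6.8 0 0 1;50.7 -6.8 0 0 1;50.7 -6.8 0 0 1'; python3 to.py 0.572 0.2245 0.165
python3 - <<'E'
from h import *
a,d=robot.snapshot("scene")
cv2.imwrite("pics/over2.png",cv2.resize(a[90:270,340:520],(600,600)))
E
```

```text
time: 12.48
tool_pos: [0.5716, 0.2238, 0.2383]
ee_rot: [-3.141, -0.001, 1.219]
wrist_force: [1.1, -0.6, -1.5]
width: 0.0352
t 12.48 tcp [0.5716 0.2238 0.2383] rpy [-3.141e+00 -1.000e-03  1.219e+00] w 0.0352 F [ 1.1 -0.6 -1.5]
shift cm [0.07 0.02 7.33]
```

View pics/over2.png

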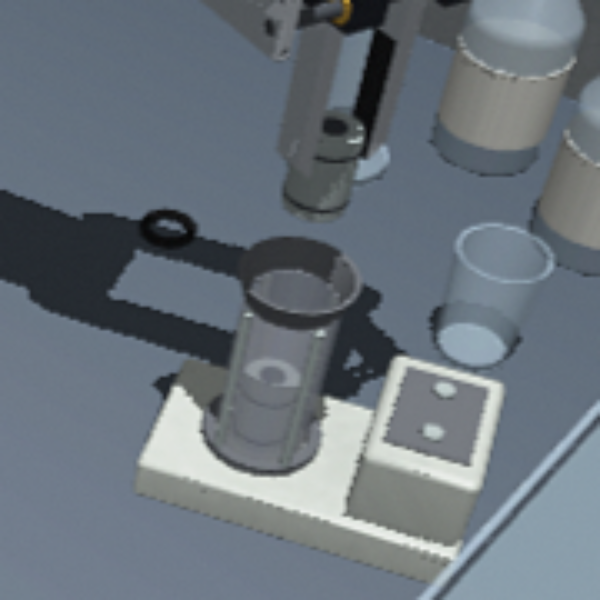

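The second cartridge is upright above the mouth, with its bottom at (317,210), in line with the tube axis as before. I lower it.

```bash
python3 -m inch '0 0 1 0 1;0.1 0 2 0 1;0.1 0 3 0 1;0.1 0 4 0 1;0.1 0 5 0 1;0.1 0 6 0 1;0.1 0 7 0 1;0.1 0 7.5 0 1;0.1 0 7.5 0 1;0.1 0 7.5 0 1'; python3 to.py 0.572 0.2245 0.163
python3 - <<'E'
from h import *
a,d=robot.snapshot("scene")
cv2.imwrite("pics/in2.png",cv2.resize(a[90:270,340:520],(600,600)))
E
```

```text
time: 13.37
tool_pos: [0.5721, 0.2246, 0.1637]
ee_rot: [-3.141, -0.001, 1.218]
wrist_force: [0.6, -0.0, -0.4]
width: 0.0352
t 13.37 tcp [0.5721 0.2246 0.1637] rpy [-3.141e+00 -1.000e-03  1.218e+00] w 0.0352 F [ 0.6 -0.  -0.4]
shift cm [-0.01 -0.    0.07]
```

View pics/in2.png

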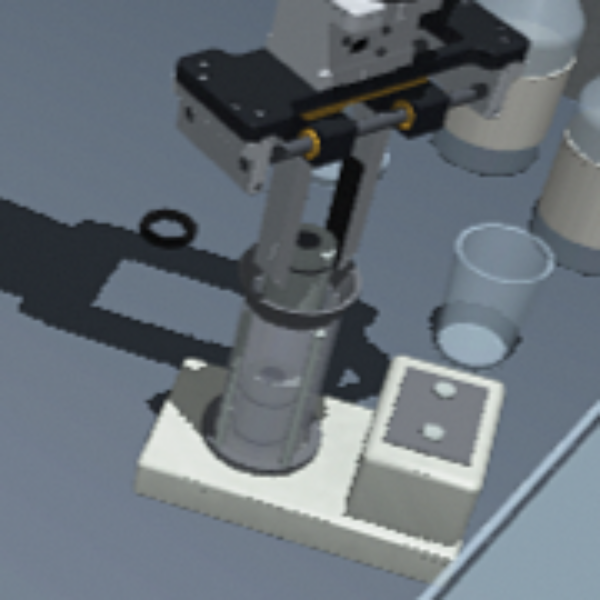

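The cartridge is in the funnel at (308,280), centred and without contact. I release and retreat.

```bash
python3 -m inch '0 0 0 0 1;0 0 0 0 0.3;0 0 0 0 0.3;0 0 0 0 0.3;0 0 0 0 0.3;0 0 0 0 0.3;0 0 0 0 0.3;0 0 -1.5 0 0.3;0 0 -4 0 0.3;0 0 -7 0 0.3;0 0 -10 0 0.3;-3 0 -10 0 0.3;-6 0 -10 0 0.3;-9 0 -10 0 0.3;-13 0 -10 0 0.3;-17 0 -10 0 0.3;-20 0 -10 0 0.3;-22 0 -10 0 0.3;-22 0 -10 0 0.3;-22 0 -10 0 0.3'
python3 - <<'E'
from h import *
a,d=robot.snapshot("scene");b,d=robot.snapshot("top")
cv2.imwrite("pics/end.png",np.hstack([cv2.resize(a[90:270,340:520],(400,400)),cv2.resize(b[120:260,110:250],(400,400))]))
cv2.imwrite("pics/end_full.png",a)
E
```

```text
time: 15.08
tool_pos: [0.4963, 0.0176, 0.2644]
ee_rot: [3.14, -0.003, 1.216]
wrist_force: [0.6, 0.7, -0.0]
width: 0.0658
```

View pics/end.png

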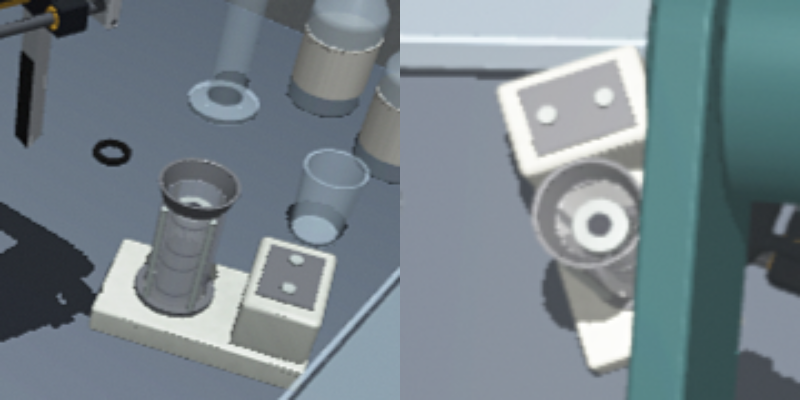

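View pics/end_full.png

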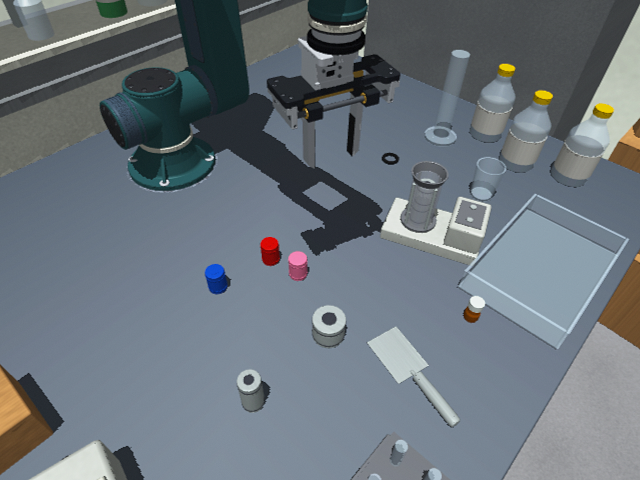

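Both cartridges are in the tube, with the upper top ring at top-crop (598,224), well below the rim. I check its position at z=0.13 and hand in.

```bash
python3 - <<'E'
from h import *
o=robot.get_obs()
u,v=110+198*.35-.3,120+224*.35-.3; p=onz("top",u,v,.13); print(p,np.linalg.norm(p-[.572,.2245]),o["time"],o["wrist_force"])
if np.linalg.norm(p-[.572,.2245])<.011: print(robot.close_job())
E
```

```text
[0.57161952 0.22737829] 0.002903332722533079 15.1833 [ 0.1657357  -0.24597462  0.11903154]
the job is handed in; nothing more can be done
None
```

Both short slim grey cartridges are in the feeder tube, one standing on the floor and the other upright on top of it, and I handed the job in at 15.2 s.

- **Moves:** I gripped each cartridge near its top, lowered it into the funnel and let it go. The wrist force in the readings between moves never exceeded about 6 N.
- **Last pictures:** the upper cartridge stands upright below the rim. Its top, taken at the expected height of 130 mm, lies about 3 mm from the tube's axis, within the bore clearance. I assumed that height and did not measure it on its own.
- **Rest of the scene:** the tall, fat and coloured cylinders had not moved in the scene view. The gripper was open, about 0.2 m away from the feeder and touching nothing.

No check failed. In the mouth measurement the two cameras disagreed by 3 to 5 mm, and the direct two-view height came out at 156 mm instead of 160 mm. Both are small against the funnel's clearance.

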